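Rebuild the spacer stack on the sample-changer spindle

ROBOT

A 6-joint arm with a two-finger parallel gripper is mounted at the origin on the work surface. World frame = base frame: x ahead of the robot, y to its left, z up, the work surface at z = 0. Lengths are in m, angles in rad, forces in N, time in s.
With the tool pointing down it reaches from about 0.35 to 0.925 m from the base axis. Payload 6.4 kg.
Tool frame: the origin (TCP) lies midway between the tips of the shut fingers; the grasp point (between the pads) lies 19 mm behind it (robot.hold_point_z is the distance from the TCP to the grasp point, in m); z points along the fingers, y is the line along which they close (so a half turn about z gives the same grasp; the last joint's range is limited). The gripper opens to 94 mm and grips with 3 to 60 N. Pads are 16 mm wide; open, the fingers measure 119 mm over their backs; the gripper's body (75 mm by 177 mm) begins 78 mm behind the grasp point.
Start: joints at [-1.39, 0.245, 1.558, -0, 1.339, -0.174], TCP at [0.226, -0.61, 0.205] pointing down, gripper open.
Joint ranges: [-3.13, 3.13], [-1.02, 2.26], [0.13, 2.54], [-0.95, 4.09], [0.21, 2.88], [-2.74, 2.74]. Speed limits (rad/s): [2.57, 2.57, 3.14, 3.14, 3.14, 3.14].

INTERFACE

Orientations are given as a unit quaternion [w, x, y, z].
In Python, from workcell import robot, vision, ticket gives the robot as it stands.
- The arm moves only by the tool servo_tool, never from a script. Its argument "rows" is a list that holds one entry, the list of rows, each a list of 7 numbers: the turn, a rotation vector about the world's x, y, z in rad, then the shift along the world's x, y, z in m, then the finger opening in m, from 0 to 0.094. A call has 1 to 20 rows; each row is the pose to reach, as a shift and turn from the pose commanded when the call began; what a row does not reach only later rows make up. A row lasts 1/10 s, in which the tool goes at most 50 mm and 8.59 degrees, less where a joint would pass 70% of its speed; a pose out of reach is approached as far as the arm can. A call with a gripper value outside its range is refused whole. The fingers move at their own pace and stop on an object; "grip_force" is the grip in N (left out, the last holds). Time passes only in rows, so rows that repeat a pose let the fingers close. It gives the time, the measured TCP pose, the force, the opening and the grip force at its end, in the units of the state.
- robot.sense(): the state, without advancing time (a new reading comes with each control period).
- vision.snapshot(name): name is "scene" or "top"; returns the picture (420x560x3 uint8, red, green, blue); there is no depth.
- vision.camera_params(name): a dict with "camera_matrix" (3x3 intrinsics, pixels), "R" (3x3) and "t" (3): a world point X has camera coordinates R X + t. Camera axes: x right, y down, z forward; pixel columns grow to the right and rows downward; lengths in m; the calibration is good to about 2 mm. A picture is of the moment at which its call begins. camera_params takes no time and is no camera call.
- ticket.finish_job(): hands the job in; it is judged then, once.
The state is a dict: "clock": time; "joint_positions": joint angles; "joint_vel": joint speeds; "tau": joint torques, N m; "eef_pos": TCP position; "tool_rot": TCP orientation; "wrist_force": force on the tool from outside, world axes, zero at the start; "ft_torque": the same for the moment, N m; "width": opening from 0.0 (shut) to 1.0 (fully open); "finger_force": force on a finger pad.
Only numpy, scipy, OpenCV 4.12 (cv2) and the standard library are available. Lean on these libraries where they do the work, as an engineer would, in place of code of your own. Each camera call takes 0.05 s, during which the arm holds its last target. There are 200 camera calls.

TASK

Rebuild the spacer stack on the sample changer's upright spindle: thread on the wide aluminium spacer first, then the middle brass one, then the narrow blue one, pressing each fully home (the first flat on the seat, each next one flat on the one below) before you fit the next, and let go. Feel your way on and press gently, never forcing a spacer or the spindle, and leave the black spacer, the beaker, the reagent bottle and the sample jar where they stand.

Things in the scene. Friction and masses are not known exactly. Their poses are not given: they have to be found in the camera images.
- seat (a point): centre of the flat top face of the round aluminium boss (44 mm diameter) on the drive head, 40 mm above the head's origin, same axes; the wide spacer must lie on this face. The spindle stands upright out of it, but not exactly at this point
- wide_spacer: bright aluminium ring, outside diameter 56 mm, bore 17.5 mm, 12 mm thick, about 70 g, lying flat at table height; origin at the centre of its underside, z along its axis. Goes on first
- middle_spacer: brass ring, outside diameter 44 mm, bore 17.5 mm, 12 mm thick, about 130 g, lying flat at table height; origin at the centre of its underside, z along its axis. Goes on second
- narrow_spacer: blue plastic ring, outside diameter 32 mm, bore 17.5 mm, 12 mm thick, about 14 g, lying flat at table height; origin at the centre of its underside, z along its axis. Goes on last
- black_spacer: black plastic ring, outside diameter 40 mm, bore only 10 mm, 12 mm thick, lying flat at table height, origin at the centre of its underside: it does not fit and is to be left alone
- beaker: empty glass beaker, 68 mm across, 85 mm high, standing; origin at the centre of its underside; to be left alone
- reagent_bottle: amber glass bottle, 66 mm across, 160 mm high, standing; origin at the centre of its underside; to be left alone
- sample_jar: white plastic jar, 48 mm across, 60 mm high, standing; origin at the centre of its underside; to be left alone
- drive_head: fixed white box, 90 x 90 x 32 mm high, that carries the seat and the spindle; it may be sunk up to 6 mm into the table. Origin at the centre of its foot, z up. Pressing a spacer against it or its spindle with more than 35 N, or hitting it with the fingers with more than 25 N, damages it
- nominal_top (a point): point 46 mm above the seat: gives the spindle top's height, NOT its place. The rigid steel spindle (16 mm diameter, top 7.5 mm tapering to a 1 mm end) is clamped in an eccentric and stands 6 mm off this point, in an unknown direction: see or feel which. Sprung balls 1.5 mm proud on two opposite sides, 6, 18 and 30 mm above the seat, take 4 to 20 N to pass and hold spacers by friction

How it is judged:
On the way, in this order (a step that is already met when the one before it is completed fails the run):
1. the wide aluminium spacer is on the spindle and home, within 2 mm of flush (horizontal distance between wide_spacer and seat below 0.008 m and z of wide_spacer in the frame of seat between -0.003 and 0.002 m and angle between wide_spacer's own z axis and vertical below 0.08 rad), for 0.2 s.
2. the middle brass spacer is on the spindle and home, within 2 mm of flush (all of step 1 and horizontal distance between middle_spacer and seat below 0.008 m and z of middle_spacer in the frame of seat between 0.009 and 0.014 m and angle between middle_spacer's own z axis and vertical below 0.08 rad), for 0.2 s.
3. the narrow blue spacer is on the spindle and home, within 2 mm of flush (all of step 2 and horizontal distance between narrow_spacer and seat below 0.008 m and z of narrow_spacer in the frame of seat between 0.021 and 0.026 m and angle between narrow_spacer's own z axis and vertical below 0.08 rad), for 0.2 s.
At the end, for the whole second after the job is handed in: all three spacers are round the spindle (centres within 8 mm of the seat point), at rest, level within 0.08 rad and let go: undersides of the wide, middle and narrow one within 2 mm of 0, 12 and 24 mm above the seat (all of step 3 and linear speed of each of wide_spacer, middle_spacer, narrow_spacer below 0.02 m/s); the robot touches nothing.
It fails at once if a spacer is pressed against the drive head or its spindle with more than 35 N (contact force between any of wide_spacer, middle_spacer, narrow_spacer and drive_head above 35 N).
It fails at once if the robot hits the drive head or spindle with more than 25 N (contact force between any of the fingers, the arm and drive_head above 25 N).
It fails at once if the black spacer is moved by more than 25 mm (distance of black_spacer from where it was at the start of the episode above 0.025 m).
It fails at once if the beaker, the reagent bottle or the sample jar is moved by more than 25 mm (distance of any of beaker, reagent_bottle, sample_jar from where it was at the start of the episode above 0.025 m).
It also fails if it takes over 72 s, if anything falls off the work surface, if the arm or the gripper's body presses on something with over 40 N, if the wrist force passes 120 N, or if a joint passes its speed limit or range.

## Working session

There is one attempt and no reset: what is moved stays moved. The work goes in short steps, Python scripts to look and compute and a tool call to move; the robot and the scene stay as the last step left them, time stands still between calls to the robot, and variables do not carry over. Pictures are saved under pics/ and viewed, at most 13 in all, crops included, and the job is handed in when it is done.

Besides the shell and the picture viewer there is one more tool, called after "Call:" in YAML: its name, and indented under it one key for each argument. servo_tool: Moves the arm, as the interface text tells. Its arguments: {"type":"object","properties":{"rows":{"type":"array"},"grip_force":{"type":"number"}},"required":["rows"]}

```bash
ls; mkdir -p pics
python3 - <<'E'
from workcell import robot, vision
import cv2, numpy as np
s=robot.sense(); print({k:np.round(v,3).tolist() for k,v in s.items()})
for n in("scene","top"):
    cv2.imwrite(f"pics/{n}0.png",cv2.cvtColor(vision.snapshot(n),cv2.COLOR_RGB2BGR))
    p=vision.camera_params(n); R=np.array(p["R"]);print(n,np.round(p["camera_matrix"],1).tolist(),np.round(R,3).tolist(),np.round(-R.T@np.array(p["t"]),3))
E
```

```text
pics
{'clock': 0.0, 'joint_positions': [-1.39, 0.246, 1.559, 0.0, 1.339, -0.174], 'joint_vel': [0.001, -0.001, -0.001, 0.0, -0.002, -0.0], 'tau': [-0.0, -41.584, -31.46, 0.069, 0.033, -0.0], 'eef_pos': [0.226, -0.609, 0.204], 'tool_rot': [-0.001, 0.984, 0.176, 0.0], 'wrist_force': [-0.703, -0.004, -0.672], 'ft_torque': [-0.022, -0.018, 0.015], 'finger_force': 0.0, 'width': 1.002}
scene [[489.1, 0.0, 275.6], [0.0, 489.1, 206.2], [0.0, 0.0, 1.0]] [[0.879, 0.477, -0.021], [0.286, -0.561, -0.777], [-0.382, 0.677, -0.629]] [ 0.945 -0.78   0.813]
top [[415.3, 0.0, 283.6], [0.0, 415.3, 202.1], [0.0, 0.0, 1.0]] [[-0.022, -1.0, -0.006], [-0.98, 0.023, -0.198], [0.198, 0.002, -0.98]] [2.680e-01 1.000e-03 1.235e+00]
```

View pics/top0.png

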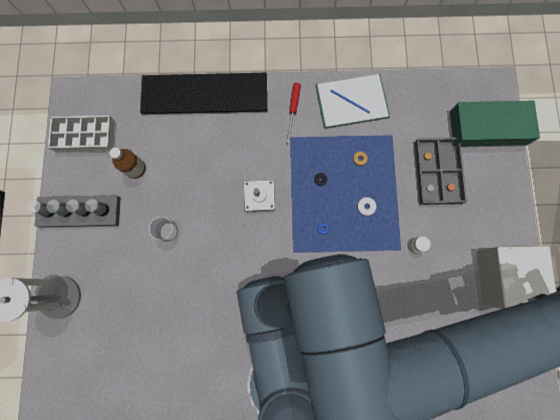

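View pics/scene0.png

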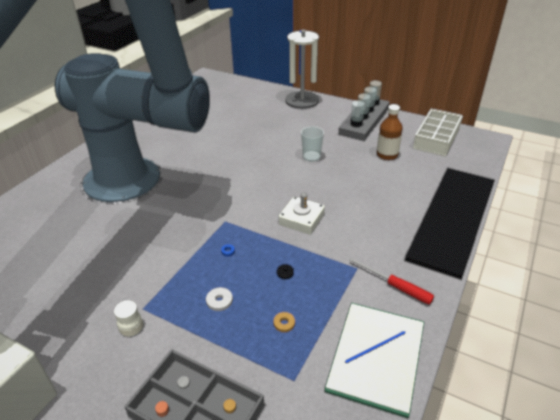

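```bash
cat > h.py <<'E'
import numpy as np, cv2
from workcell import robot, vision
def cam(n):
    p=vision.camera_params(n); return np.array(p["camera_matrix"]),np.array(p["R"]),np.array(p["t"])
def ray(n,u,v):
    K,R,t=cam(n); d=R.T@np.linalg.solve(K,[u,v,1.]); return -R.T@t,d/np.linalg.norm(d)
def onz(n,u,v,z):
    o,d=ray(n,u,v); return o+d*(z-o[2])/d[2]
def proj(n,X):
    K,R,t=cam(n); q=K@(R@np.array(X)+t); return q[:2]/q[2]
def tri(a,b):
    o1,d1=ray(*a);o2,d2=ray(*b)
    s=np.linalg.lstsq(np.c_[d1,-d2],o2-o1,rcond=None)[0]
    p,q=o1+s[0]*d1,o2+s[1]*d2
    return (p+q)/2,np.linalg.norm(p-q)
def blobs(img,lo,hi,box,amin=20):
    """HSV mask inside box (u0,v0,u1,v1) -> filled outlines: (centre, area, ellipse axes)"""
    u0,v0,u1,v1=box
    m=cv2.inRange(cv2.cvtColor(img[v0:v1,u0:u1],cv2.COLOR_RGB2HSV),lo,hi)
    out=[]
    for c in cv2.findContours(m,cv2.RETR_EXTERNAL,cv2.CHAIN_APPROX_NONE)[0]:
        a=cv2.contourArea(c)
        if a>amin and len(c)>5:
            e=cv2.fitEllipse(c); out.append((np.round(np.array(e[0])+[u0,v0],1),a,np.round(e[1],1)))
    return out
def crop(img,box,k): 
    u0,v0,u1,v1=box; return cv2.resize(img[v0:v1,u0:u1],None,fx=k,fy=k,interpolation=cv2.INTER_CUBIC)
def save(f,img): cv2.imwrite(f,cv2.cvtColor(img,cv2.COLOR_RGB2BGR))
E
python3 - <<'E'
from h import *
T=cv2.cvtColor(cv2.imread("pics/top0.png"),cv2.COLOR_BGR2RGB);S=cv2.cvtColor(cv2.imread("pics/scene0.png"),cv2.COLOR_BGR2RGB)
B={"wide":((0,0,130),(180,60,255),(350,190,385,222),(200,284,240,314)),
"brass":((8,110,90),(30,255,255),(345,145,378,172),(265,305,305,338)),
"blue":((100,180,100),(125,255,255),(312,218,335,240),(215,238,242,262)),
"black":((0,0,0),(180,255,50),(310,168,332,190),(272,258,300,284)),
"head":((0,0,150),(180,60,255),(240,172,280,216),(270,188,332,236))}
for k,(lo,hi,bt,bs) in B.items():
    for n,I,b in(("top",T,bt),("scene",S,bs)):
        for c,a,e in blobs(I,lo,hi,b): print(k,n,c,a,e,np.round(onz(n,*c,.036 if k=="head" else .008),4))
a=crop(T,(239,175,279,215),10);b=crop(S,(275,185,330,235),8)
save("pics/c1.png",np.hstack([a,np.pad(b,((0,0),(0,0),(0,0)))])[:, :800] if b.shape[0]==400 else a)
E
```

```text
wide top [366.8 205.8] 252.5 [17.5 18.5] [ 0.4992 -0.2466  0.008 ]
wide scene [218.5 298.2] 459.5 [22. 27.] [ 0.4962 -0.2432  0.008 ]
brass top [360.  158.1] 123.0 [12.5 12.7] [ 0.649  -0.2349  0.008 ]
brass scene [283.8 321.6] 260.0 [17.4 19.2] [ 0.648  -0.2331  0.008 ]
blue scene [227.6 249.8] 82.5 [ 9.3 11.6] [ 0.4331 -0.1098  0.008 ]
black top [320.2 178.8] 87.5 [10.5 11. ] [ 0.5862 -0.11    0.008 ]
black scene [284.9 271.4] 142.5 [12.6 14.6] [ 0.5857 -0.1093  0.008 ]
head top [258.7 194.8] 826.0 [33.9 34. ] [0.5345 0.0762 0.036 ]
head scene [300.5 211.5] 2867.0 [54.8 73.5] [0.5383 0.0653 0.036 ]
```

View pics/c1.png

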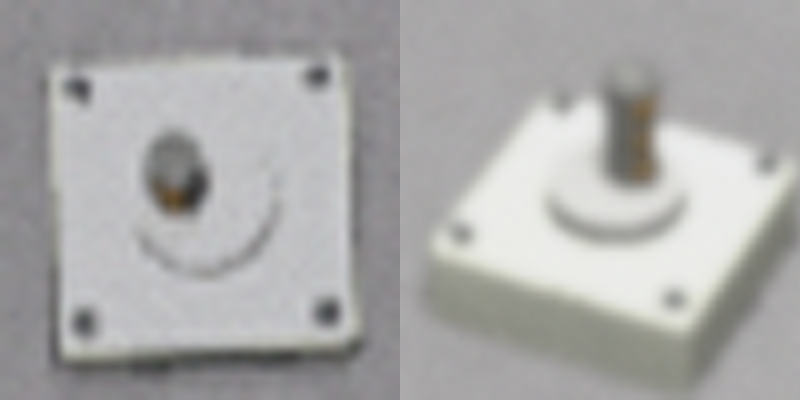

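The overview shows the wide ring at about (367,206), brass (360,158), blue (323,229) and black (320,179) in the top view. The head is at (259,195). The crops show the spindle displaced from the boss centre, up and left in the top image (silhouette centre about (256.2,191.8)) and at (303.4,200.1) in the scene.

Run:
```python
from h import *
T=cv2.cvtColor(cv2.imread("pics/top0.png"),cv2.COLOR_BGR2RGB);S=cv2.cvtColor(cv2.imread("pics/scene0.png"),cv2.COLOR_BGR2RGB)
for s in(140,160,200):
  for n,I,b in(("top",T,(312,218,335,240)),("scene",S,(215,238,242,262))):
    for c,a,e in blobs(I,(100,s,110),(125,255,255),b,5): print("blue",s,n,c,a,e,np.round(onz(n,*c,.008),4))
print(cv2.cvtColor(T,cv2.COLOR_RGB2HSV)[222:237:2,323])
print("spindle mid",tri(("top",256.15,191.75),("scene",303.4,200.1)))
print("wide",tri(("top",366.8,205.8),("scene",218.5,298.2)),"brass",tri(("top",360,158.1),("scene",283.8,321.6)))
hs=[(77,88),(317,75),(326,312),(84,323)]; hc=[np.array([(x+.5)/10-.5+239,(y+.5)/10-.5+175]) for x,y in hs]
ss=[(460,232),(562,102),(767,163),(673,299)]; sc=[np.array([(x-400+.5)/8-.5+275,(y+.5)/8-.5+185]) for x,y in ss]
P=[]
# match: scene near-left.. try all cyclic pairings
for r in range(4):
  for d in(1,-1):
    q=[tri(("top",*hc[i]),("scene",*sc[(r+d*i)%4])) for i in range(4)]
    if max(x[1] for x in q)<.01: print(r,d,np.round([x[0] for x in q],4).tolist(),"mean",np.mean([x[0] for x in q],0),[round(x[1],4) for x in q])
```

```text
blue 140 top [322.9 228.1] 81.5 [10.2 10.4] [ 0.4348 -0.112   0.008 ]
blue 140 scene [227.5 249.8] 135.0 [12.6 13.9] [ 0.4329 -0.1099  0.008 ]
blue 160 top [323.  228.1] 70.0 [ 9.2 10. ] [ 0.4348 -0.1123  0.008 ]
blue 160 scene [227.4 249.7] 111.5 [11.1 13. ] [ 0.4325 -0.1098  0.008 ]
[[111 121 126]
 [110 170 188]
 [111 124 101]
 [112 114 128]
 [111 110 118]
 [110 171 189]
 [110 112 107]
 [111 117 131]]
spindle mid (array([0.5381003 , 0.08183766, 0.06050726]), np.float64(0.000447295234594305))
wide (array([ 0.49842084, -0.24580249,  0.01189327]), np.float64(0.00010534115816840041)) brass (array([ 0.64855702, -0.23446666,  0.00976189]), np.float64(0.00035254147202557124))
2 1 [[0.5708, 0.1131, 0.0345], [0.5727, 0.0413, 0.0339], [0.5006, 0.0397, 0.0342], [0.4993, 0.1113, 0.035]] mean [0.53583461 0.07633133 0.03438564] [np.float64(0.0003), np.float64(0.0008), np.float64(0.0011), np.float64(0.0001)]
```

Call:
servo_tool:
  rows:
    - [[0,0,0,0.2725,0.363,0,0.075],[0,0,0,0.2725,0.363,0,0.075],[0,0,0,0.2725,0.363,0,0.075],[0,0,0,0.2725,0.363,0,0.075],[0,0,0,0.2725,0.363,0,0.075],[0,0,0,0.2725,0.363,0,0.075],[0,0,0,0.2725,0.363,0,0.075],[0,0,0,0.2725,0.363,0,0.075],[0,0,0,0.2725,0.363,0,0.075],[0,0,0,0.2725,0.363,-0.05,0.075],[0,0,0,0.2725,0.363,-0.1,0.075],[0,0,0,0.2725,0.363,-0.15,0.075],[0,0,0,0.2725,0.363,-0.15,0.075],[0,0,0,0.2725,0.363,-0.15,0.075],[0,0,0,0.2725,0.363,-0.15,0.075]]

```text
clock: 1.6
eef_pos: [0.5002, -0.2481, 0.0587]
tool_rot: [0.002, 0.984, 0.176, 0.002]
wrist_force: [-0.3, 0.2, 0.6]
width: 0.799
finger_force: 0.0
```

Run:
```python
from h import *
T=vision.snapshot("top");S=vision.snapshot("scene")
save("pics/c2.png",np.hstack([crop(T,(327,166,407,246),5),crop(S,(170,240,270,340),4)]))
```

```text
(no output)
```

View pics/c2.png

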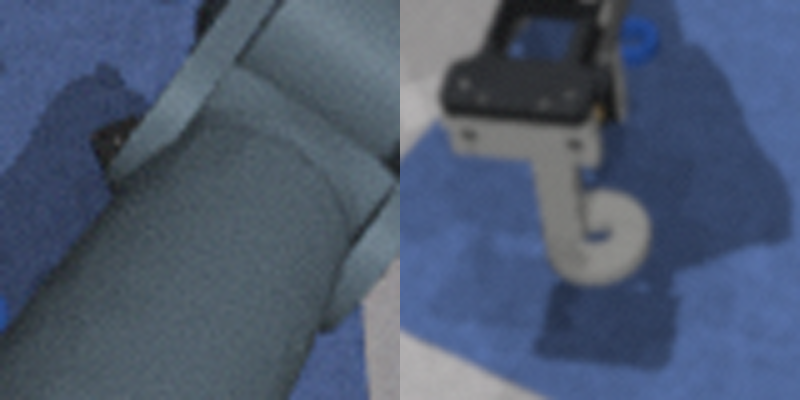

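The top view is blocked by the arm. The scene crop shows the near finger hanging in front of the wide ring and still above it, with the ring centred about (222,299).

Call:
servo_tool:
  rows:
    - [[0,0,0,0,0.001,-0.025,0.075],[0,0,0,0,0.001,-0.045,0.075],[0,0,0,0,0.001,-0.05,0.075],[0,0,0,0,0.001,-0.05,0.075],[0,0,0,0,0.001,-0.05,0.075]]
  grip_force: 15

```text
clock: 2.2
eef_pos: [0.4994, -0.2464, 0.0072]
tool_rot: [0.001, 0.984, 0.176, 0.001]
wrist_force: [-0.2, -0.2, 0.1]
width: 0.798
finger_force: 0.0
```

Call:
servo_tool:
  rows:
    - [[0,0,0,0,0,-0.0035,0.075],[0,0,0,0,0,-0.0035,0.04],[0,0,0,0,0,-0.0035,0.04],[0,0,0,0,0,-0.0035,0.04],[0,0,0,0,0,-0.0035,0.04],[0,0,0,0,0,-0.0035,0.04],[0,0,0,0,0,-0.0035,0.04],[0,0,0,0,0,-0.0035,0.04]]
  grip_force: 40

```text
clock: 3.0
eef_pos: [0.4984, -0.2456, 0.0022]
tool_rot: [0.0, 0.984, 0.176, 0.0]
wrist_force: [-0.9, 1.1, 2.3]
width: 0.582
finger_force: 40.0
```

Call:
servo_tool:
  rows:
    - [[0,0,0,0,0,0.03,0.04],[0,0,0,0,0,0.07,0.04],[0,0,0,0,0,0.105,0.04],[0,0,0,0.0395,0.3275,0.105,0.04],[0,0,0,0.0395,0.3275,0.105,0.04],[0,0,0,0.0395,0.3275,0.105,0.04],[0,0,0,0.0395,0.3275,0.105,0.04],[0,0,0,0.0395,0.3275,0.105,0.04],[0,0,0,0.0395,0.3275,0.105,0.04],[0,0,0,0.0395,0.3275,0.105,0.04],[0,0,0,0.0395,0.3275,0.105,0.04],[0,0,0,0.0395,0.3275,0.105,0.04],[0,0,0,0.0395,0.3275,0.105,0.04],[0,0,0,0.0395,0.3275,0.105,0.04]]

```text
clock: 4.4
eef_pos: [0.5377, 0.0807, 0.1068]
tool_rot: [0.0, 0.984, 0.175, -0.0]
wrist_force: [0.6, 0.6, -1.1]
width: 0.581
finger_force: 40.0
```

Run:
```python
from h import *
p=robot.sense()["eef_pos"]; print(p, proj("top",p),proj("scene",p), proj("scene",[.538,.082,.084]))
T=vision.snapshot("top");S=vision.snapshot("scene")
save("pics/c3.png",np.hstack([crop(T,(219,155,299,235),5),crop(S,(265,150,345,230),5)]))
```

```text
[0.53773747 0.08070258 0.10677548] [255.42312573 188.24091515] [303.43453019 185.2787943 ] [303.62381372 192.50056825]
```

View pics/c3.png

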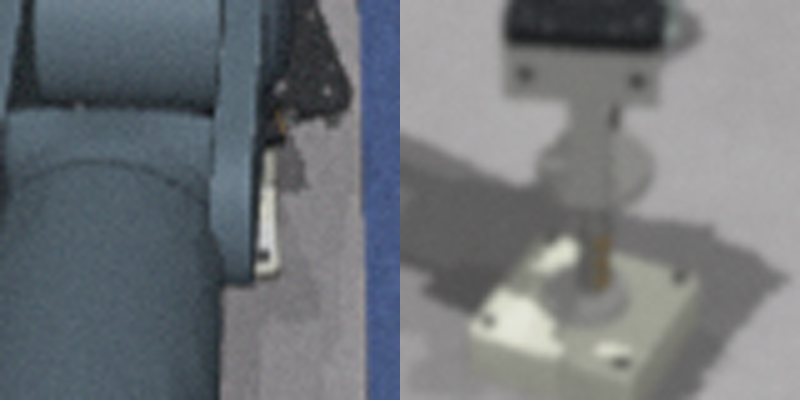

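The scene crop shows the ring held level, with its centre about u 303.6. The spindle axis sits at about u 303.4 under it, so the two are aligned within a millimetre or so. Next I feel downwards.

Call:
servo_tool:
  rows:
    - [[0,0,0,0,0.001,-0.012,0.04],[0,0,0,0,0.001,-0.02,0.04],[0,0,0,0,0.001,-0.022,0.04],[0,0,0,0,0.001,-0.024,0.04],[0,0,0,0,0.001,-0.026,0.04],[0,0,0,0,0.001,-0.026,0.04]]

```text
clock: 5.1
eef_pos: [0.5378, 0.083, 0.0808]
tool_rot: [-0.0, 0.984, 0.177, -0.0]
wrist_force: [0.5, -0.6, -1.9]
width: 0.584
finger_force: 40.0
```

Call:
servo_tool:
  rows:
    - [[0,0,0,0,0,-0.0015,0.04],[0,0,0,0,0,-0.003,0.04],[0,0,0,0,0,-0.0045,0.04],[0,0,0,0,0,-0.0045,0.04]]

```text
clock: 5.5
eef_pos: [0.5377, 0.083, 0.0762]
tool_rot: [-0.0, 0.984, 0.176, -0.0]
wrist_force: [0.0, -1.1, -0.7]
width: 0.585
finger_force: 40.0
```

Call:
servo_tool:
  rows:
    - [[0,0,0,0,0,-0.001,0.04],[0,0,0,0,0,-0.002,0.04],[0,0,0,0,0,-0.002,0.04]]

```text
clock: 5.8
eef_pos: [0.5377, 0.083, 0.0743]
tool_rot: [-0.0, 0.984, 0.176, -0.0]
wrist_force: [0.0, 0.6, -1.4]
width: 0.581
finger_force: 40.0
```

Call:
servo_tool:
  rows:
    - [[0,0,0,0,0,-0.001,0.04],[0,0,0,0,0,-0.002,0.04],[0,0,0,0,0,-0.003,0.04],[0,0,0,0,0,-0.003,0.04]]

```text
clock: 6.2
eef_pos: [0.538, 0.0829, 0.0716]
tool_rot: [0.0, 0.984, 0.176, 0.0]
wrist_force: [0.3, -0.4, 1.3]
width: 0.585
finger_force: 40.0
```

Call:
servo_tool:
  rows:
    - [[0,0,0,0,0,-0.001,0.04],[0,0,0,0,0,-0.002,0.04],[0,0,0,0,0,-0.002,0.04]]

```text
clock: 6.5
eef_pos: [0.5379, 0.0829, 0.0694]
tool_rot: [0.0, 0.984, 0.176, 0.0]
wrist_force: [0.3, -0.5, 1.2]
width: 0.585
finger_force: 40.0
```

Call:
servo_tool:
  rows:
    - [[0,0,0,0,0,-0.001,0.04],[0,0,0,0,0,-0.002,0.04],[0,0,0,0,0,-0.002,0.04]]

```text
clock: 6.8
eef_pos: [0.5378, 0.083, 0.0672]
tool_rot: [-0.0, 0.984, 0.176, -0.0]
wrist_force: [0.8, -0.9, 0.6]
width: 0.582
finger_force: 40.0
```

Call:
servo_tool:
  rows:
    - [[0,0,0,0,0,-0.001,0.04],[0,0,0,0,0,-0.002,0.04],[0,0,0,0,0,-0.002,0.04]]

```text
clock: 7.1
eef_pos: [0.5378, 0.083, 0.0652]
tool_rot: [-0.0, 0.984, 0.176, -0.0]
wrist_force: [1.0, -1.4, -0.1]
width: 0.58
finger_force: 40.0
```

Call:
servo_tool:
  rows:
    - [[0,0,0,0,0,-0.001,0.04],[0,0,0,0,0,-0.002,0.04],[0,0,0,0,0,-0.002,0.04]]

```text
clock: 7.4
eef_pos: [0.5377, 0.083, 0.0633]
tool_rot: [-0.0, 0.984, 0.176, -0.0]
wrist_force: [0.7, 0.3, 0.4]
width: 0.587
finger_force: 40.0
```

Call:
servo_tool:
  rows:
    - [[0,0,0,0,0,-0.001,0.04],[0,0,0,0,0,-0.002,0.04],[0,0,0,0,0,-0.002,0.04]]

```text
clock: 7.7
eef_pos: [0.5377, 0.083, 0.0612]
tool_rot: [-0.0, 0.984, 0.176, -0.0]
wrist_force: [0.7, -0.9, 0.7]
width: 0.587
finger_force: 40.0
```

Call:
servo_tool:
  rows:
    - [[0,0,0,0,0,-0.001,0.04],[0,0,0,0,0,-0.002,0.04],[0,0,0,0,0,-0.002,0.04]]

```text
clock: 8.0
eef_pos: [0.538, 0.0829, 0.0596]
tool_rot: [0.0, 0.984, 0.176, 0.0]
wrist_force: [0.4, -1.4, 2.6]
width: 0.585
finger_force: 40.0
```

Call:
servo_tool:
  rows:
    - [[0,0,0,0,0,-0.001,0.04],[0,0,0,0,0,-0.002,0.04],[0,0,0,0,0,-0.002,0.04]]

```text
clock: 8.3
eef_pos: [0.5379, 0.0829, 0.0573]
tool_rot: [0.0, 0.984, 0.176, 0.0]
wrist_force: [1.1, -1.5, 2.3]
width: 0.58
finger_force: 40.0
```

Call:
servo_tool:
  rows:
    - [[0,0,0,0,0,-0.001,0.04],[0,0,0,0,0,-0.002,0.04],[0,0,0,0,0,-0.003,0.04],[0,0,0,0,0,-0.003,0.04]]

```text
clock: 8.7
eef_pos: [0.5376, 0.0831, 0.0539]
tool_rot: [-0.0, 0.984, 0.176, -0.0]
wrist_force: [1.0, -1.6, 0.8]
width: 0.582
finger_force: 40.0
```

Call:
servo_tool:
  rows:
    - [[0,0,0,0,0,-0.001,0.04],[0,0,0,0,0,-0.002,0.04],[0,0,0,0,0,-0.003,0.04],[0,0,0,0,0,-0.003,0.04]]

```text
clock: 9.1
eef_pos: [0.5376, 0.083, 0.0512]
tool_rot: [-0.0, 0.984, 0.176, -0.0]
wrist_force: [1.3, -1.1, -0.0]
width: 0.586
finger_force: 40.0
```

Call:
servo_tool:
  rows:
    - [[0,0,0,0,0,-0.001,0.04],[0,0,0,0,0,-0.002,0.04],[0,0,0,0,0,-0.002,0.04]]

```text
clock: 9.4
eef_pos: [0.5377, 0.083, 0.0492]
tool_rot: [-0.0, 0.984, 0.176, -0.0]
wrist_force: [0.6, -0.9, -0.5]
width: 0.582
finger_force: 40.0
```

Run:
```python
from h import *
p=robot.sense()["eef_pos"]; print(p)
S=vision.snapshot("scene")
save("pics/c4.png",crop(S,(265,150,345,230),7))
```

```text
[0.53766827 0.0830186  0.04921421]
```

View pics/c4.png

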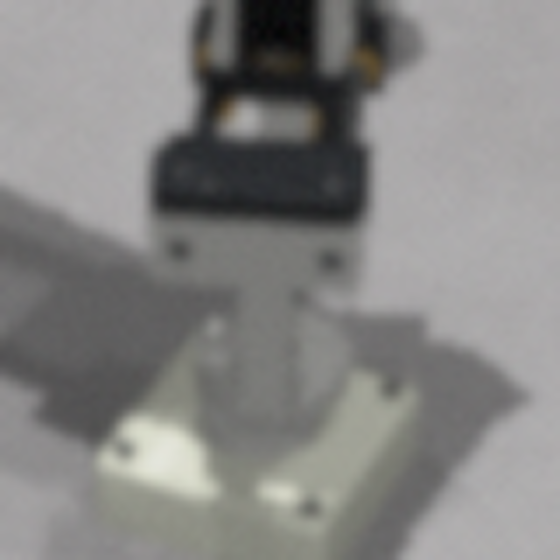

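The crop shows the ring round the spindle and level, just above the boss (centre about (305,203)), so it is threaded. I keep going down in small steps.

Call:
servo_tool:
  rows:
    - [[0,0,0,0,0,-0.001,0.04],[0,0,0,0,0,-0.002,0.04],[0,0,0,0,0,-0.003,0.04],[0,0,0,0,0,-0.003,0.04]]

```text
clock: 9.85
eef_pos: [0.538, 0.0829, 0.0467]
tool_rot: [0.0, 0.984, 0.176, 0.0]
wrist_force: [0.3, -1.5, 3.0]
width: 0.585
finger_force: 40.0
```

Call:
servo_tool:
  rows:
    - [[0,0,0,0,0,-0.001,0.04],[0,0,0,0,0,-0.002,0.04],[0,0,0,0,0,-0.002,0.04]]

```text
clock: 10.15
eef_pos: [0.5378, 0.083, 0.044]
tool_rot: [-0.0, 0.984, 0.176, 0.0]
wrist_force: [1.4, -1.1, 0.5]
width: 0.583
finger_force: 40.0
```

Call:
servo_tool:
  rows:
    - [[0,0,0,0,0,-0.001,0.04],[0,0,0,0,0,-0.0015,0.04],[0,0,0,0,0,-0.0015,0.04]]

```text
clock: 10.45
eef_pos: [0.5376, 0.0831, 0.0426]
tool_rot: [-0.0, 0.984, 0.176, -0.0]
wrist_force: [1.5, -0.8, -0.1]
width: 0.583
finger_force: 40.0
```

Call:
servo_tool:
  rows:
    - [[0,0,0,0,0,-0.001,0.04],[0,0,0,0,0,-0.001,0.04]]

```text
clock: 10.65
eef_pos: [0.5376, 0.083, 0.0417]
tool_rot: [-0.0, 0.984, 0.176, -0.0]
wrist_force: [1.5, -1.1, 0.3]
width: 0.585
finger_force: 40.0
```

Call:
servo_tool:
  rows:
    - [[0,0,0,0,0,-0.001,0.04],[0,0,0,0,0,-0.001,0.04]]

```text
clock: 10.85
eef_pos: [0.5376, 0.083, 0.0407]
tool_rot: [-0.0, 0.984, 0.176, -0.0]
wrist_force: [1.2, -1.2, 0.7]
width: 0.581
finger_force: 40.0
```

Call:
servo_tool:
  rows:
    - [[0,0,0,0,0,-0.0005,0.04],[0,0,0,0,0,-0.0005,0.04]]

```text
clock: 11.05
eef_pos: [0.5377, 0.083, 0.0404]
tool_rot: [-0.0, 0.984, 0.176, -0.0]
wrist_force: [0.7, -1.8, 1.1]
width: 0.584
finger_force: 40.0
```

Call:
servo_tool:
  rows:
    - [[0,0,0,0,0,-0.001,0.04],[0,0,0,0,0,-0.001,0.04]]

```text
clock: 11.25
eef_pos: [0.5379, 0.083, 0.0402]
tool_rot: [-0.0, 0.984, 0.177, -0.0]
wrist_force: [-2.8, -1.0, 7.4]
width: 0.582
finger_force: 40.0
```

Call:
servo_tool:
  rows:
    - [[0,0,0,0,0,-0.001,0.04],[0,0,0,0,0,-0.001,0.04]]

```text
clock: 11.45
eef_pos: [0.5379, 0.083, 0.0402]
tool_rot: [-0.0, 0.984, 0.177, -0.001]
wrist_force: [-5.3, -0.6, 13.9]
width: 0.585
finger_force: 40.0
```

Call:
servo_tool:
  rows:
    - [[0,0,0,0,0,-0.0005,0.04],[0,0,0,0,0,-0.0005,0.04]]

```text
clock: 11.65
eef_pos: [0.5379, 0.083, 0.0401]
tool_rot: [-0.0, 0.984, 0.177, -0.001]
wrist_force: [-7.3, -1.9, 16.9]
width: 0.582
finger_force: 40.0
```

The ring stops hard at TCP z 0.0402 with the force rising to 17 N, so the wide spacer is seated and the seat is at about 0.038. I ease off, open, lift and go for the brass one.

Call:
servo_tool:
  rows:
    - [[0,0,0,0,0,0.002,0.04],[0,0,0,0,0,0.002,0.075],[0,0,0,0,0,0.002,0.075],[0,0,0,0,0,0.002,0.075],[0,0,0,0,0,0.002,0.075],[0,0,0,0,0,0.012,0.075],[0,0,0,0,0,0.05,0.075],[0,0,0,0,0,0.09,0.075],[0,0,0,0,0,0.09,0.075]]

```text
clock: 12.55
eef_pos: [0.5422, 0.0829, 0.1349]
tool_rot: [0.001, 0.984, 0.177, 0.006]
wrist_force: [-0.3, -1.0, 0.6]
width: 0.798
finger_force: 0.0
```

Call:
servo_tool:
  rows:
    - [[0,0,0,0.111,-0.3175,0,0.062],[0,0,0,0.111,-0.3175,0,0.062],[0,0,0,0.111,-0.3175,0,0.062],[0,0,0,0.111,-0.3175,0,0.062],[0,0,0,0.111,-0.3175,0,0.062],[0,0,0,0.111,-0.3175,0,0.062],[0,0,0,0.111,-0.3175,0,0.062],[0,0,0,0.111,-0.3175,-0.02,0.062],[0,0,0,0.111,-0.3175,-0.06,0.062],[0,0,0,0.111,-0.3175,-0.085,0.062],[0,0,0,0.111,-0.3175,-0.085,0.062],[0,0,0,0.111,-0.3175,-0.085,0.062],[0,0,0,0.111,-0.3175,-0.085,0.062]]

```text
clock: 13.85
eef_pos: [0.6502, -0.2352, 0.0453]
tool_rot: [0.001, 0.984, 0.177, 0.001]
wrist_force: [-0.1, -0.1, 0.9]
width: 0.66
finger_force: 0.0
```

Run:
```python
from h import *
print(robot.sense()["eef_pos"])
T=vision.snapshot("top");S=vision.snapshot("scene")
save("pics/c5.png",np.hstack([crop(T,(239,175,279,215),7),crop(S,(270,180,340,240),5)[:280],crop(S,(255,275,310,340),4)[:260].repeat(1,0) if 0 else cv2.resize(S[275:345,240:310],(280,280))]) if 0 else np.hstack([cv2.resize(T[155:235,219:299],(260,260)),cv2.resize(S[175:235,270:330],(260,260)),cv2.resize(S[275:345,240:310],(260,260))]))
```

```text
[ 0.65023407 -0.23517653  0.04534204]
```

View pics/c5.png

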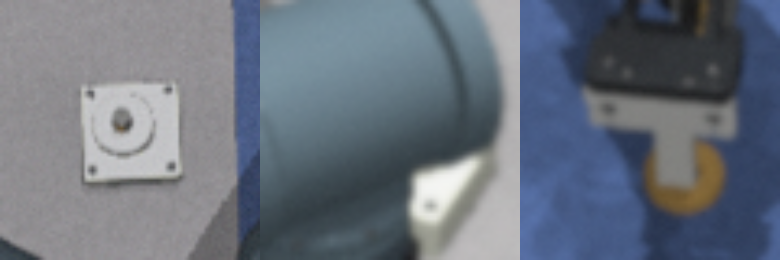

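The left crop shows the wide ring lying round the spindle on the boss. The right crop shows the near finger in front of the brass ring. I go down and grip.

Call:
servo_tool:
  rows:
    - [[0,0,0,-0.0005,0,-0.025,0.062],[0,0,0,-0.0005,0,-0.037,0.062],[0,0,0,-0.0005,0,-0.0405,0.062],[0,0,0,-0.0005,0,-0.0405,0.062],[0,0,0,-0.0005,0,-0.0405,0.062],[0,0,0,-0.0005,0,-0.0405,0.03],[0,0,0,-0.0005,0,-0.0405,0.03],[0,0,0,-0.0005,0,-0.0405,0.03],[0,0,0,-0.0005,0,-0.0405,0.03],[0,0,0,-0.0005,0,-0.0405,0.03],[0,0,0,-0.0005,0,-0.0405,0.03]]
  grip_force: 40

```text
clock: 15.05
eef_pos: [0.6487, -0.2347, 0.0031]
tool_rot: [0.0, 0.984, 0.176, 0.0]
wrist_force: [-0.9, -0.4, 3.9]
width: 0.455
finger_force: 40.0
```

Call:
servo_tool:
  rows:
    - [[0,0,0,0,0,0.03,0.03],[0,0,0,0,0,0.07,0.03],[0,0,0,0,0,0.105,0.03],[0,0,0,-0.111,0.3177,0.105,0.03],[0,0,0,-0.111,0.3177,0.105,0.03],[0,0,0,-0.111,0.3177,0.105,0.03],[0,0,0,-0.111,0.3177,0.105,0.03],[0,0,0,-0.111,0.3177,0.105,0.03],[0,0,0,-0.111,0.3177,0.105,0.03],[0,0,0,-0.111,0.3177,0.105,0.03],[0,0,0,-0.111,0.3177,0.105,0.03],[0,0,0,-0.111,0.3177,0.105,0.03],[0,0,0,-0.111,0.3177,0.105,0.03],[0,0,0,-0.111,0.3177,0.105,0.03],[0,0,0,-0.111,0.3177,0.105,0.03]]

```text
clock: 16.55
eef_pos: [0.5377, 0.0822, 0.1074]
tool_rot: [0.0, 0.984, 0.176, -0.0]
wrist_force: [-0.4, 0.3, -1.5]
width: 0.456
finger_force: 40.0
```

Run:
```python
from h import *
p=np.array(robot.sense()["eef_pos"]); print(p)
S=vision.snapshot("scene")
for b in blobs(S,(8,90,60),(30,255,255),(275,160,330,200),20): print(b, onz("scene",*b[0],p[2]+.003))
print(proj("scene",p+[0,0,.003]))
save("pics/c6.png",crop(S,(265,150,345,230),7))
```

```text
[0.53769078 0.08215992 0.10737612]
(array([309.4, 183. ]), 24.0, array([ 3.3, 11.7])) [0.54862359 0.09114739 0.11037612]
[303.70394859 183.75468384]
```

View pics/c6.png

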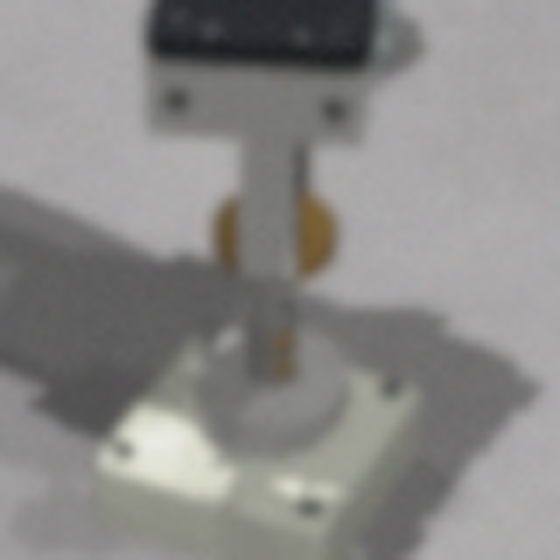

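The brass ring spans x 212–337 in the crop (centre 275) and the spindle 247–296 (centre 272), so it is aligned to about 1 mm. The wide ring lies flat below.

Call:
servo_tool:
  rows:
    - [[0,0,0,0,0.0003,-0.012,0.03],[0,0,0,0,0.0003,-0.02,0.03],[0,0,0,0,0.0003,-0.022,0.03],[0,0,0,0,0.0003,-0.024,0.03],[0,0,0,0,0.0003,-0.026,0.03],[0,0,0,0,0.0003,-0.026,0.03]]

```text
clock: 17.2
eef_pos: [0.5373, 0.0835, 0.0813]
tool_rot: [-0.0, 0.984, 0.177, -0.0]
wrist_force: [0.2, -0.2, -1.4]
width: 0.46
finger_force: 40.0
```

Call:
servo_tool:
  rows:
    - [[0,0,0,0,0,-0.001,0.03],[0,0,0,0,0,-0.002,0.03],[0,0,0,0,0,-0.003,0.03],[0,0,0,0,0,-0.003,0.03]]

```text
clock: 17.6
eef_pos: [0.5375, 0.0833, 0.0785]
tool_rot: [0.0, 0.984, 0.177, 0.0]
wrist_force: [0.1, -1.9, -2.2]
width: 0.456
finger_force: 40.0
```

Call:
servo_tool:
  rows:
    - [[0,0,0,0,0,-0.001,0.03],[0,0,0,0,0,-0.002,0.03],[0,0,0,0,0,-0.002,0.03]]

```text
clock: 17.9
eef_pos: [0.5374, 0.0832, 0.0764]
tool_rot: [0.0, 0.984, 0.176, 0.0]
wrist_force: [0.4, -2.1, -2.7]
width: 0.458
finger_force: 40.0
```

Call:
servo_tool:
  rows:
    - [[0,0,0,0,0,-0.001,0.03],[0,0,0,0,0,-0.002,0.03],[0,0,0,0,0,-0.003,0.03],[0,0,0,0,0,-0.003,0.03]]

```text
clock: 18.3
eef_pos: [0.5375, 0.0832, 0.0735]
tool_rot: [0.0, 0.984, 0.177, 0.0]
wrist_force: [1.0, -3.8, -0.2]
width: 0.455
finger_force: 40.0
```

Call:
servo_tool:
  rows:
    - [[0,0,0,0,0,-0.001,0.03],[0,0,0,0,0,-0.002,0.03],[0,0,0,0,0,-0.003,0.03],[0,0,0,0,0,-0.003,0.03]]

```text
clock: 18.7
eef_pos: [0.5376, 0.0832, 0.0705]
tool_rot: [0.0, 0.984, 0.177, 0.0]
wrist_force: [0.0, -4.2, 2.5]
width: 0.457
finger_force: 40.0
```

Call:
servo_tool:
  rows:
    - [[0,0,0,0,0,-0.001,0.03],[0,0,0,0,0,-0.002,0.03],[0,0,0,0,0,-0.003,0.03],[0,0,0,0,0,-0.003,0.03]]

```text
clock: 19.1
eef_pos: [0.5375, 0.0832, 0.0674]
tool_rot: [0.0, 0.984, 0.176, 0.0]
wrist_force: [0.4, -5.7, 1.6]
width: 0.451
finger_force: 40.0
```

Call:
servo_tool:
  rows:
    - [[0,0,0,0,0,-0.001,0.03],[0,0,0,0,0,-0.002,0.03],[0,0,0,0,0,-0.003,0.03],[0,0,0,0,0,-0.003,0.03]]

```text
clock: 19.5
eef_pos: [0.5375, 0.0832, 0.0644]
tool_rot: [0.0, 0.984, 0.176, 0.0]
wrist_force: [0.1, -5.7, 0.2]
width: 0.455
finger_force: 40.0
```

Call:
servo_tool:
  rows:
    - [[0,0,0,0,0,-0.001,0.03],[0,0,0,0,0,-0.002,0.03],[0,0,0,0,0,-0.003,0.03],[0,0,0,0,0,-0.003,0.03]]

```text
clock: 19.9
eef_pos: [0.5376, 0.0832, 0.0614]
tool_rot: [0.0, 0.984, 0.176, 0.0]
wrist_force: [0.6, -5.0, 3.2]
width: 0.452
finger_force: 40.0
```

Call:
servo_tool:
  rows:
    - [[0,0,0,0,0,-0.001,0.03],[0,0,0,0,0,-0.002,0.03],[0,0,0,0,0,-0.003,0.03],[0,0,0,0,0,-0.003,0.03]]

```text
clock: 20.3
eef_pos: [0.5376, 0.0832, 0.0586]
tool_rot: [0.0, 0.984, 0.177, 0.0]
wrist_force: [0.1, -5.3, 2.2]
width: 0.456
finger_force: 40.0
```

Call:
servo_tool:
  rows:
    - [[0,0,0,0,-0.0005,-0.001,0.03],[0,0,0,0,-0.0005,-0.002,0.03],[0,0,0,0,-0.0005,-0.003,0.03],[0,0,0,0,-0.0005,-0.003,0.03]]

```text
clock: 20.7
eef_pos: [0.5373, 0.0831, 0.055]
tool_rot: [-0.0, 0.984, 0.176, 0.0]
wrist_force: [1.9, -2.9, -1.2]
width: 0.454
finger_force: 40.0
```

Call:
servo_tool:
  rows:
    - [[0,0,0,0,0,-0.001,0.03],[0,0,0,0,0,-0.0015,0.03],[0,0,0,0,0,-0.0015,0.03]]

```text
clock: 21.0
eef_pos: [0.5373, 0.0831, 0.0538]
tool_rot: [-0.0, 0.984, 0.176, 0.0]
wrist_force: [1.2, -2.7, 0.3]
width: 0.455
finger_force: 40.0
```

Call:
servo_tool:
  rows:
    - [[0,0,0,0,0,-0.001,0.03],[0,0,0,0,0,-0.001,0.03]]

```text
clock: 21.2
eef_pos: [0.5373, 0.0831, 0.0531]
tool_rot: [-0.0, 0.984, 0.176, -0.0]
wrist_force: [0.9, -2.9, 2.9]
width: 0.453
finger_force: 40.0
```

Call:
servo_tool:
  rows:
    - [[0,0,0,0,0,-0.001,0.03],[0,0,0,0,0,-0.001,0.03]]

```text
clock: 21.4
eef_pos: [0.5374, 0.0831, 0.053]
tool_rot: [-0.0, 0.984, 0.177, -0.0]
wrist_force: [-2.6, -3.2, 8.8]
width: 0.454
finger_force: 40.0
```

Hard stop at 0.053, as expected. One more millimetre, then release, lift and go for the blue one at about (0.434, -0.111).

Call:
servo_tool:
  rows:
    - [[0,0,0,0,0,-0.001,0.03],[0,0,0,0,0,-0.001,0.03]]

```text
clock: 21.6
eef_pos: [0.5374, 0.0831, 0.053]
tool_rot: [-0.0, 0.984, 0.177, -0.001]
wrist_force: [-5.9, -2.1, 15.9]
width: 0.459
finger_force: 40.0
```

Call:
servo_tool:
  rows:
    - [[0,0,0,0,0,0.002,0.03],[0,0,0,0,0,0.002,0.062],[0,0,0,0,0,0.002,0.062],[0,0,0,0,0,0.002,0.062],[0,0,0,0,0,0.002,0.062],[0,0,0,0,0,0.012,0.062],[0,0,0,0,0,0.04,0.062],[0,0,0,0,0,0.08,0.062],[0,0,0,0,0,0.08,0.062],[0,0,0,0,0,0.08,0.062]]

```text
clock: 22.6
eef_pos: [0.5382, 0.083, 0.1326]
tool_rot: [0.0, 0.984, 0.176, 0.001]
wrist_force: [-0.4, -0.2, -0.1]
width: 0.662
finger_force: 0.0
```

Call:
servo_tool:
  rows:
    - [[0,0,0,-0.103,-0.194,0,0.05],[0,0,0,-0.103,-0.194,0,0.05],[0,0,0,-0.103,-0.194,0,0.05],[0,0,0,-0.103,-0.194,0,0.05],[0,0,0,-0.103,-0.194,0,0.05],[0,0,0,-0.103,-0.194,-0.03,0.05],[0,0,0,-0.103,-0.194,-0.06,0.05],[0,0,0,-0.103,-0.194,-0.085,0.05],[0,0,0,-0.103,-0.194,-0.085,0.05],[0,0,0,-0.103,-0.194,-0.085,0.05],[0,0,0,-0.103,-0.194,-0.085,0.05]]

```text
clock: 23.7
eef_pos: [0.4351, -0.1114, 0.047]
tool_rot: [0.001, 0.984, 0.177, 0.001]
wrist_force: [-0.1, 1.1, 0.2]
width: 0.535
finger_force: 0.0
```

Run:
```python
from h import *
print(robot.sense()["eef_pos"])
T=vision.snapshot("top");S=vision.snapshot("scene")
save("pics/c7.png",np.hstack([cv2.resize(T[155:235,219:299],(260,260)),cv2.resize(S[175:235,270:330],(260,260)),cv2.resize(S[215:285,193:263],(260,260))]))
```

```text
[ 0.43512441 -0.11135529  0.04704718]
```

View pics/c7.png

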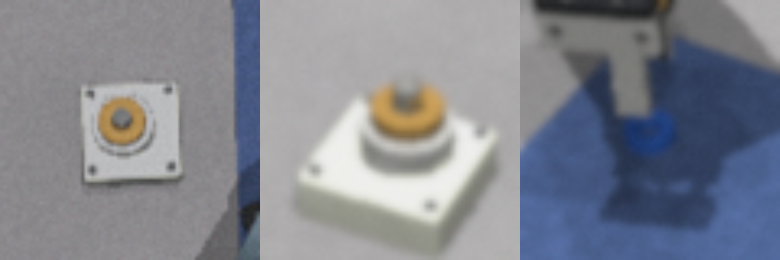

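The crops show brass flat on the wide ring, round the spindle, and the blue ring just below the near finger at about (228,250).

Call:
servo_tool:
  rows:
    - [[0,0,0,-0.0005,0,-0.025,0.05],[0,0,0,-0.0005,0,-0.038,0.05],[0,0,0,-0.0005,0,-0.0425,0.05],[0,0,0,-0.0005,0,-0.0425,0.05],[0,0,0,-0.0005,0,-0.0425,0.05],[0,0,0,-0.0005,0,-0.0425,0.02],[0,0,0,-0.0005,0,-0.0425,0.02],[0,0,0,-0.0005,0,-0.0425,0.02],[0,0,0,-0.0005,0,-0.0425,0.02],[0,0,0,-0.0005,0,-0.0425,0.02],[0,0,0,-0.0005,0,-0.0425,0.02]]
  grip_force: 40

```text
clock: 24.9
eef_pos: [0.4342, -0.1112, 0.0039]
tool_rot: [0.0, 0.984, 0.176, 0.0]
wrist_force: [-0.7, -0.2, 5.3]
width: 0.329
finger_force: 40.0
```

Call:
servo_tool:
  rows:
    - [[0,0,0,0,0,0.03,0.02],[0,0,0,0,0,0.07,0.02],[0,0,0,0,0,0.105,0.02],[0,0,0,0.1035,0.1942,0.105,0.02],[0,0,0,0.1035,0.1942,0.105,0.02],[0,0,0,0.1035,0.1942,0.105,0.02],[0,0,0,0.1035,0.1942,0.105,0.02],[0,0,0,0.1035,0.1942,0.105,0.02],[0,0,0,0.1035,0.1942,0.105,0.02],[0,0,0,0.1035,0.1942,0.105,0.02],[0,0,0,0.1035,0.1942,0.105,0.02],[0,0,0,0.1035,0.1942,0.105,0.02]]

```text
clock: 26.1
eef_pos: [0.5368, 0.082, 0.1083]
tool_rot: [-0.0, 0.984, 0.176, -0.0]
wrist_force: [-0.3, -0.1, -0.2]
width: 0.328
finger_force: 40.0
```

Run:
```python
from h import *
p=np.array(robot.sense()["eef_pos"]); print(p)
S=vision.snapshot("scene"); save("pics/c8.png",crop(S,(265,150,345,230),7))
```

```text
[0.53681852 0.08204794 0.10829162]
```

View pics/c8.png

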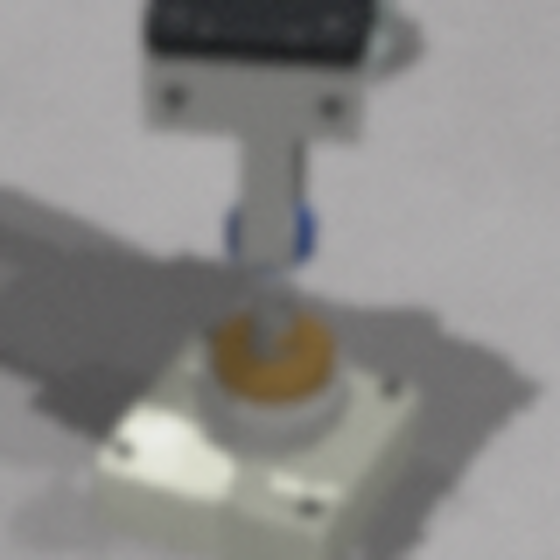

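The blue ring spans x 226–317 in the crop (centre 271) over the spindle at about 271, so it is aligned. I feel down, expecting home at TCP z about 0.066.

Call:
servo_tool:
  rows:
    - [[0,0,0,0,0,-0.012,0.02],[0,0,0,0,0,-0.018,0.02],[0,0,0,0,0,-0.02,0.02],[0,0,0,0,0,-0.022,0.02],[0,0,0,0,0,-0.024,0.02],[0,0,0,0,0,-0.024,0.02]]

```text
clock: 26.75
eef_pos: [0.5373, 0.0832, 0.0843]
tool_rot: [-0.0, 0.984, 0.176, -0.0]
wrist_force: [-0.7, -0.8, -1.1]
width: 0.327
finger_force: 40.0
```

Call:
servo_tool:
  rows:
    - [[0,0,0,0,0,-0.001,0.02],[0,0,0,0,0,-0.002,0.02],[0,0,0,0,0,-0.003,0.02],[0,0,0,0,0,-0.003,0.02]]

```text
clock: 27.15
eef_pos: [0.5372, 0.0832, 0.0813]
tool_rot: [-0.0, 0.984, 0.176, -0.0]
wrist_force: [-1.1, 0.4, 0.0]
width: 0.326
finger_force: 40.0
```

Call:
servo_tool:
  rows:
    - [[0,0,0,0,0,-0.001,0.02],[0,0,0,0,0,-0.002,0.02],[0,0,0,0,0,-0.002,0.02]]

```text
clock: 27.45
eef_pos: [0.5375, 0.0831, 0.0795]
tool_rot: [0.0, 0.984, 0.176, 0.0]
wrist_force: [-0.4, -0.6, 0.2]
width: 0.322
finger_force: 40.0
```

Call:
servo_tool:
  rows:
    - [[0,0,0,0,0,-0.001,0.02],[0,0,0,0,0,-0.002,0.02],[0,0,0,0,0,-0.002,0.02]]

```text
clock: 27.75
eef_pos: [0.5375, 0.0831, 0.0774]
tool_rot: [0.0, 0.984, 0.176, 0.0]
wrist_force: [0.5, -0.8, 0.9]
width: 0.328
finger_force: 40.0
```

Call:
servo_tool:
  rows:
    - [[0,0,0,0,0,-0.001,0.02],[0,0,0,0,0,-0.002,0.02],[0,0,0,0,0,-0.003,0.02],[0,0,0,0,0,-0.003,0.02]]

```text
clock: 28.15
eef_pos: [0.5376, 0.0831, 0.0746]
tool_rot: [0.0, 0.984, 0.176, 0.0]
wrist_force: [1.6, -1.5, 0.4]
width: 0.322
finger_force: 40.0
```

Call:
servo_tool:
  rows:
    - [[0,0,0,0,0,-0.001,0.02],[0,0,0,0,0,-0.002,0.02],[0,0,0,0,0,-0.003,0.02],[0,0,0,0,0,-0.003,0.02]]

```text
clock: 28.55
eef_pos: [0.5377, 0.0831, 0.0715]
tool_rot: [0.0, 0.984, 0.176, 0.0]
wrist_force: [3.7, -0.9, 1.7]
width: 0.321
finger_force: 40.0
```

Call:
servo_tool:
  rows:
    - [[0,0,0,0,0,-0.001,0.02],[0,0,0,0,0,-0.002,0.02],[0,0,0,0,0,-0.003,0.02],[0,0,0,0,0,-0.003,0.02]]

```text
clock: 28.95
eef_pos: [0.5375, 0.0831, 0.0682]
tool_rot: [0.0, 0.984, 0.176, 0.0]
wrist_force: [4.1, -1.7, -0.1]
width: 0.327
finger_force: 40.0
```

Call:
servo_tool:
  rows:
    - [[0,0,0,0,0,-0.001,0.02],[0,0,0,0,0,-0.0015,0.02],[0,0,0,0,0,-0.0015,0.02]]

```text
clock: 29.25
eef_pos: [0.5375, 0.0831, 0.067]
tool_rot: [0.0, 0.984, 0.176, 0.0]
wrist_force: [4.0, -3.2, 0.8]
width: 0.325
finger_force: 40.0
```

Call:
servo_tool:
  rows:
    - [[0,0,0,0,0,-0.001,0.02],[0,0,0,0,0,-0.001,0.02]]

```text
clock: 29.45
eef_pos: [0.5376, 0.0831, 0.066]
tool_rot: [0.0, 0.984, 0.176, 0.0]
wrist_force: [4.2, -2.0, 1.3]
width: 0.33
finger_force: 40.0
```

Call:
servo_tool:
  rows:
    - [[0,0,0,0,0,-0.001,0.02],[0,0,0,0,0,-0.001,0.02]]

```text
clock: 29.65
eef_pos: [0.5376, 0.0831, 0.066]
tool_rot: [0.0, 0.984, 0.177, -0.0]
wrist_force: [1.6, -2.0, 8.3]
width: 0.329
finger_force: 40.0
```

Call:
servo_tool:
  rows:
    - [[0,0,0,0,0,-0.001,0.02],[0,0,0,0,0,-0.001,0.02]]

```text
clock: 29.85
eef_pos: [0.5377, 0.0831, 0.0659]
tool_rot: [0.0, 0.984, 0.177, -0.0]
wrist_force: [-2.1, -3.5, 13.2]
width: 0.326
finger_force: 40.0
```

Call:
servo_tool:
  rows:
    - [[0,0,0,0,0,-0.001,0.02],[0,0,0,0,0,-0.001,0.02]]

```text
clock: 30.05
eef_pos: [0.5378, 0.0832, 0.0659]
tool_rot: [0.0, 0.984, 0.177, -0.0]
wrist_force: [-4.5, -2.2, 20.3]
width: 0.325
finger_force: 40.0
```

Hard stop at 0.066, so it is home. I release, lift and move aside for a final look.

Call:
servo_tool:
  rows:
    - [[0,0,0,0,0,0.0025,0.02],[0,0,0,0,0,0.0025,0.05],[0,0,0,0,0,0.0025,0.05],[0,0,0,0,0,0.0025,0.05],[0,0,0,0,0,0.0025,0.05],[0,0,0,0,0,0.012,0.05],[0,0,0,0,0,0.04,0.05],[0,0,0,0,0,0.08,0.05],[0,0,0,0,0,0.1,0.05],[0,0,0,-0.08,-0.2,0.1,0.05],[0,0,0,-0.08,-0.2,0.1,0.05],[0,0,0,-0.08,-0.2,0.1,0.05],[0,0,0,-0.08,-0.2,0.1,0.05],[0,0,0,-0.08,-0.2,0.1,0.05],[0,0,0,-0.08,-0.2,0.1,0.05],[0,0,0,-0.08,-0.2,0.1,0.05],[0,0,0,-0.08,-0.2,0.1,0.05]]

```text
clock: 31.75
eef_pos: [0.4577, -0.1158, 0.1631]
tool_rot: [-0.0, 0.984, 0.177, 0.0]
wrist_force: [-0.3, -0.1, -0.1]
width: 0.532
finger_force: 0.0
```

Run:
```python
from h import *
T=vision.snapshot("top");S=vision.snapshot("scene")
save("pics/c9.png",np.hstack([cv2.resize(T[155:235,219:299],(390,390)),cv2.resize(S[175:235,270:330],(390,390))]))
```

```text
(no output)
```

View pics/c9.png

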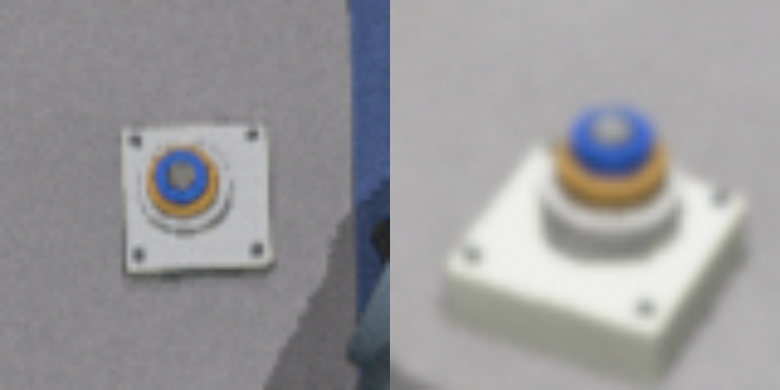

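Both views show the wide, brass and blue rings stacked level on the spindle, with the gripper clear.

```bash
python3 -c "
from workcell import ticket
print(ticket.finish_job())"
```

```text
the job is handed in; nothing more can be done
None
```

The wide, middle and narrow spacers are on the spindle in that order, each pressed to a firm stop at no more than about 20 N (wrist reading) and let go; the job was handed in at about 32 s, with no verdict returned.

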